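# Engage the interlock key and switch the pump console to green

## Task

Take the blue key out of the wooden key holder and put it into the key switch on the grey console. Pressing lightly, turn it gently back and forth about the red marks until the bit finds the hidden slot, then press the key fully home; only then turn it until its grip lines up with the green marks, and let go, leaving the key standing in the switch. Do not force the key, and leave the other keys and the things on the desk alone.

Things in the scene. Friction and masses are not known exactly. Their poses are not given: they have to be found in the camera images.
- key_blue: The key to use, upright in a holder hole. Origin: on its axis, underside of the collar; z up. Blue grip 32 wide (key x) x 9 thick (y), from 4 to 48 above the origin; steel collar 34 diameter, 0 to 4; below it a round barrel, 26 diameter, 24 long, lower edge chamfered 2.5. About 0.12 kg. The collar rests on the top face of the holder, or of the switch when home.
- key_tip (a point): Bottom of the blue key's bit, 36.5 under the key's origin: a steel bit of cross shape, two bars 22 long x 5 thick along key x and key y, 12.5 tall, below the barrel. It looks the same after every quarter turn.
- key_yellow: Another key of the same shape with a yellow grip, in the holder. Leave it.
- key_white: Another key of the same shape with a white grip, in the holder. Leave it.
- holder: Dark wooden key holder block, 70 (x) x 220 (y) x 45 tall, fixed; origin under its centre. Three upright holes of 28.5 diameter on its y axis, at -75, 0 and +75; the grips of the keys lie roughly along the row.
- console: Grey control console, fixed; origin on the desk under the key switch; 240 wide (y), from -100 to +140 in x (x away from the robot), 84 tall; three lamps 12 tall stand 90 beyond the switch. Its y axis is the line through the two green marks; the line through the two red marks lies 65 degrees (1.134 rad) counter-clockwise of it, seen from above.
- lock (a point): Centre of the mouth of the key switch, on its steel plate (64 square, top 90 above the desk); axes as the console. A round upright bore, 27.5 diameter, 24 deep, guides the barrel. When home, the key's origin is here. The switch has no stops: it turns freely past the marks.
- rotor_top (a point): Middle of the bore's bottom, 24 below the plate. Here sits a black rotor with a cross slot, 6.5 wide, for the bit, at rest 0.2 to 0.785 rad (11 to 45 degrees) off the red line, to either side. A bit not over the slot stops with the collar 12.5 above the plate; it can be pressed 4 further against a spring (2.4 to 4.8 N), then it is solid. The rotor is stiff (0.07 Nm): a rubbing bit does not turn it.
- slot_floor (a point): On the axis, 36.5 below the plate: where the tip of the bit is when home. When the turning, lightly pressed bit meets the slot, the rotor springs up round it and the push vanishes; the key can then go down until its collar rests on the plate. From then on the rotor turns with the key and stays where it is left.
- mug: White mug, 80 diameter, 95 tall, origin under its centre. Bystander.
- tin: Round pink tin, 104 diameter, 70 tall, origin under its centre. Bystander.
- meter: White desk meter, 100 x 150 x 35, origin under its centre. Bystander.
- jar: Amber glass jar with a white lid, 60 diameter, 90 tall, origin under its centre. Bystander.
- screwdriver: Screwdriver with an orange handle, lying on the desk 200 long, origin under its middle. Bystander.
Not all that is in view belongs to the job. What is shaped like the key_blue but pink or turquoise is not meant.

How it is judged:
On the way, in this order (a step that is already met when the one before it is completed fails the run):
1. the blue key is fully home in the switch (collar within 4 mm of the plate) while its grip is still more than 0.25 rad from the green line (horizontal distance between key_blue and lock below 0.004 m and z of key_blue in the frame of lock below 0.004 m and angle between key_blue's own z axis and vertical below 0.1 rad and angle between the x axis of key_blue and the y axis of console, either way round above 0.25 rad), for 0.1 s.
2. with the key home, its grip is turned to within 0.15 rad of the green line (horizontal distance between key_blue and lock below 0.004 m and z of key_blue in the frame of lock below 0.004 m and angle between key_blue's own z axis and vertical below 0.1 rad and angle between the x axis of key_blue and the y axis of console, either way round below 0.15 rad), for 0.1 s.
At the end, for the whole second after the job is handed in: The blue key stands upright (within 0.1 rad) and still in the key switch, within 4 mm of its axis, its collar within 4 mm of the plate, its grip within 0.15 rad of the green line, released (all of step 2 and contact force between the fingers and key_blue below 0.1 N and linear speed of key_blue below 0.02 m/s); the robot touches nothing.
It fails at once if the key is forced: it bears on the console or its lock with more than 40 N, summed over its contacts (contact force between key_blue and console above 40 N).
It fails at once if another key, the mug, the tin, the meter, the jar or the screwdriver is moved more than 20 mm (distance of any of key_yellow, key_white, mug, tin, meter, jar, screwdriver from where it was at the start of the episode above 0.02 m).
It also fails if it takes over 72 s, if anything falls off the work surface, if the arm or the gripper's body presses on something with over 40 N, if the wrist force passes 120 N, or if a joint passes its speed limit or range.

## Robot

A 7-joint arm with a two-finger parallel gripper is mounted at the origin on the work surface. World frame = base frame: x ahead of the robot, y to its left, z up, the work surface at z = 0. Lengths are in m, angles in rad, forces in N, time in s.
With the tool pointing down it reaches from about 0.425 to 0.875 m from the base axis. Payload 8.4 kg.
Tool frame: the origin (TCP) lies midway between the tips of the shut fingers; the grasp point (between the pads) lies 19 mm behind it; z points along the fingers, y is the line along which they close (so a half turn about z gives the same grasp; the last joint's range is limited). The gripper opens to 87 mm and grips with 3 to 60 N. Pads are 19 mm wide; open, the fingers measure 117 mm over their backs; the gripper's body (75 mm by 190 mm) begins 51 mm behind the grasp point.
Start: joints at [1.207, 0.333, 0.04, 1.465, -0.013, 1.343, -0.059], TCP at [0.17, -0.627, 0.223] pointing down, gripper open.
Joint ranges: [-2.58, 2.58], [-0.38, 2.09], [-1.3, 1.39], [0.25, 2.4], [-1.5, 4.64], [0.08, 2.09], [-2.65, 2.65]. Speed limits (rad/s): [2.22, 2.22, 2.79, 2.79, 3.14, 3.14, 3.14].

## Interface

Orientations are given as a unit quaternion [w, x, y, z].
In Python, from cell import arm gives the robot as it stands.
- The arm moves only by the tool apply_moves, never from a script. Its argument "targets" is text: rows parted by semicolons, each of 4 numbers parted by spaces: the shift along the tool's x, y, z in cm, then the turn about the tool's z in degrees. A call has 1 to 5 rows; each row shifts and turns the commanded pose from where the row before left it, along the tool's axes as they then stand; what a row does not reach is not made up. A row lasts 1/10 s, in which the tool goes at most 50 mm and 8.59 degrees, less where a joint would pass 70% of its speed; a pose out of reach is approached as far as the arm can. A call with a gripper value outside its range is refused whole. "grip" is the closure, from -1 (fully open) to 1 (shut), so that 0 is half open, set as the call begins (left out, the last holds). The fingers move at their own pace and stop on an object; the grip force is fixed at half the most. Time passes only in rows, so rows that do not move let the fingers close. It gives the time, the measured TCP pose, the force, the opening and the grip force at its end, in the units of the state.
- arm.sense(): the state, without advancing time (a new reading comes with each control period).
- arm.get_image(name): name is "scene" or "side" or "wrist"; returns a dict with "image" (400x640x3 uint8, red, green, blue), "intrinsics" (3x3 intrinsics, pixels), "k1" (the pictures are not rectified: a ray, as slopes to the right and down, at radius r is drawn at 1 + k1 r^2 times it, then the intrinsics apply), "position" and "orientation" of the camera in the world; the wrist camera has in their place "T_tool_cam" (4x4, takes a point from camera to tool coordinates, whose origin is the TCP and whose axes are the flange's). Camera axes: x right, y up, looking along -z (the intrinsics and any distortion apply to the point x, -y, -z); pixel columns grow to the right and rows downward; lengths in m; the calibration is good to about 2 mm. A picture is of the moment at which its call begins: read the wrist's pose just before it. There is no depth.
- arm.finish_job(): hands the job in; it is judged then, once.
The state is a dict: "time": time; "q": joint angles; "qvel": joint speeds; "joint_efforts": joint torques, N m; "eef_pos": TCP position; "tool_rot": TCP orientation; "contact_force": force on the tool from outside, world axes, zero at the start; "torque": the same for the moment, N m; "gripper_width": finger opening in m; "grip_force": force on a finger pad.
Only numpy, scipy, OpenCV 4.12 (cv2) and the standard library are available. Lean on these libraries where they do the work, as an engineer would, in place of code of your own. Each camera call takes 0.05 s, during which the arm holds its last target. There are 200 camera calls.

## Working session

There is one attempt and no reset: what is moved stays moved. The work goes in short steps, Python scripts to look and compute and a tool call to move; the robot and the scene stay as the last step left them, time stands still between calls to the robot, and variables do not carry over. Pictures are saved under pics/ and viewed, at most 10 in all, crops included, and the job is handed in when it is done.

Besides the shell and the picture viewer there is one more tool, called as a command line: name --argument value ..., lists and objects as JSON in quotes. apply_moves: Moves the arm, as the interface text tells. Its arguments: {"type":"object","properties":{"targets":{"type":"string"},"grip":{"type":"number"}},"required":["targets"]}

```bash
mkdir -p pics; cat > h.py <<'E'
import numpy as np, cv2
from cell import arm
from scipy.spatial.transform import Rotation as R
def rot(q): return R.from_quat([q[1],q[2],q[3],q[0]]).as_matrix()
def cam(name):
    s=arm.sense(); d=arm.get_image(name)
    if name=="wrist":
        T=np.eye(4);T[:3,:3]=rot(s["tool_rot"]);T[:3,3]=s["eef_pos"];T=T@np.array(d["T_tool_cam"])
        d["P"],d["M"]=T[:3,3],T[:3,:3]
    else: d["P"],d["M"]=np.array(d["position"]),rot(d["orientation"])
    return d
def ray(d,uv):
    K=np.array(d["intrinsics"]);k=d["k1"]
    p=cv2.undistortPoints(np.array([[uv]],float),K,np.array([k,0,0,0,0.]))[0,0]
    return d["P"],d["M"]@np.array([p[0],-p[1],-1])
def onz(d,uv,z):
    P,v=ray(d,uv); return P+v*(z-P[2])/v[2]
def save(d,n): cv2.imwrite("pics/"+n+".png",d["image"][:,:,::-1])
def mask(d,lo,hi):
    return cv2.inRange(cv2.cvtColor(d["image"],cv2.COLOR_RGB2HSV),lo,hi)
E
python3 - <<'E'
from h import *
for n in["scene","side","wrist"]:
    d=cam(n);save(d,n+"0");print(n,d["P"].round(3),d["M"].round(2).tolist(),d["k1"],np.array(d["intrinsics"])[0])
s=arm.sense();print(s["eef_pos"],rot(s["tool_rot"]).round(2))
a=[cv2.imread(f"pics/{n}0.png") for n in["scene","side"]]
E
```

```text
scene [1.501 0.023 1.09 ] [[-0.1, -0.73, 0.67], [0.99, -0.06, 0.08], [-0.02, 0.68, 0.73]] -0.13074362998875952 [512.46033035   0.         312.42508869]
side [-0.093  0.575  0.703] [[-0.71, 0.37, -0.6], [-0.71, -0.4, 0.59], [-0.02, 0.84, 0.54]] 0.005710603693644022 [397.21090437   0.         320.30836058]
wrist [ 0.243 -0.607  0.384] [[0.26, 0.93, 0.27], [-0.97, 0.25, 0.07], [-0.0, -0.28, 0.96]] -0.028219119584256932 [321.31145936   0.         320.3722373 ]
[ 0.17000561 -0.62702386  0.22188632] [[ 0.97  0.26 -0.  ]
 [ 0.26 -0.97  0.  ]
 [-0.   -0.   -1.  ]]
```

View pics/scene0.png

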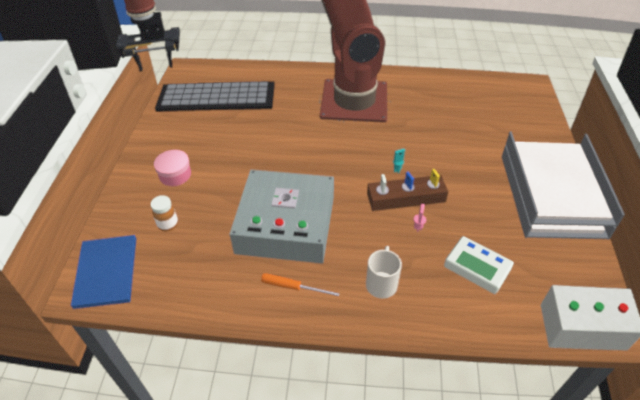

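View pics/side0.png

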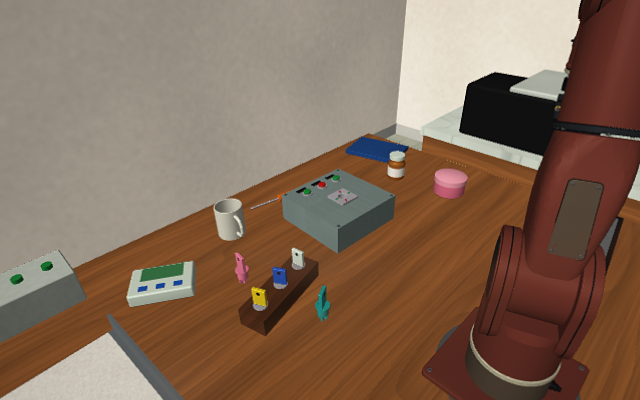

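The scene picture shows the blue key at about (408,181), white at (383,184), yellow at (435,178) and the switch plate at (286,197). The side picture shows blue at (280,277), white (298,258), yellow (260,298) and the plate at (343,197).

```bash
python3 - <<'E'
from h import *
c={n:cam(n) for n in["scene","side"]}
def cen(d,lo,hi,near):
    n,l,st,ce=cv2.connectedComponentsWithStats(mask(d,lo,hi))
    return min([(np.hypot(*(ce[i]-near)),tuple(ce[i]),st[i,4]) for i in range(1,n) if st[i,4]>15])[1:]
def tri(a,b):
    A=[];B=[]
    for d,uv in((c["scene"],a),(c["side"],b)):
        P,v=ray(d,uv);v/=np.linalg.norm(v);N=np.eye(3)-np.outer(v,v);A.append(N);B.append(N@P)
    x=np.linalg.lstsq(np.vstack(A),np.hstack(B),rcond=None);return x[0],np.sqrt(x[1]) 
for nm,lo,hi,a,b in[("blue",(105,120,60),(130,255,255),(408,181),(280,277)),("yel",(20,120,90),(35,255,255),(435,178),(260,298)),("white",(0,0,165),(180,50,255),(383,184),(298,258))]:
    p=cen(c["scene"],lo,hi,a);q=cen(c["side"],lo,hi,b);print(nm,p,q,tri(p[0],q[0]),onz(c["scene"],p[0],.071).round(3))
print("plate",onz(c["scene"],(286,197),.09),onz(c["side"],(343,197),.09))
for n,z in(("scene",(240,160,340,260)),("side",(310,170,375,225))):
    x0,y0,x1,y1=z; save({"image":cv2.resize(c[n]["image"][y0:y1,x0:x1],None,fx=6,fy=6,interpolation=2)},"z"+n)
E
```

```text
blue ((np.float64(409.12345679012344), np.float64(180.33333333333334)), np.int32(81)) ((np.float64(279.25888324873097), np.float64(275.48730964467006)), np.int32(197)) (array([0.46365435, 0.17078487, 0.07156271]), array([0.00104012])) [0.463 0.17  0.071]
yel ((np.float64(434.43362831858406), np.float64(176.73451327433628)), np.int32(113)) ((np.float64(258.7130434782609), np.float64(296.2217391304348)), np.int32(230)) (array([0.4447585 , 0.24350922, 0.07297167]), array([0.00204741])) [0.442 0.243 0.071]
white ((np.float64(385.3478260869565), np.float64(189.34782608695653)), np.int32(23)) ((np.float64(296.8623188405797), np.float64(256.6231884057971)), np.int32(138)) (array([0.49193221, 0.09913436, 0.06312469]), array([0.00836677])) [0.504 0.104 0.071]
plate [ 0.57298168 -0.16307695  0.09      ] [ 0.5667073  -0.15933609  0.09      ]
```

View pics/zscene.png

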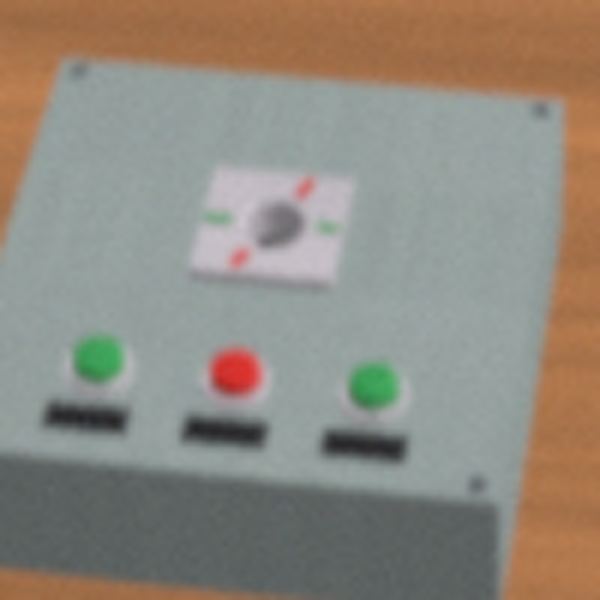

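The zoom shows the plate's bore at about (286,197) in scene pixels, with green marks left and right of it and red marks at the upper right and lower left. I'll fly over the plate first for a close look, then go on to the key.

apply_moves --targets "3.6 -2.5 -0.2 0;3.6 -2.5 -0.2 0;3.6 -2.5 -0.2 0;3.6 -2.5 -0.2 0;3.6 -2.5 -0.2 0" --grip -0.2

```text
time: 0.75
eef_pos: [0.312, -0.4581, 0.2327]
tool_rot: [0.0, 0.991, 0.132, 0.0]
contact_force: [1.2, -0.5, 0.3]
gripper_width: 0.0562
grip_force: 0.0
```

apply_moves --targets "3.6 -2.5 -0.2 0;3.6 -2.5 -0.2 0;3.6 -2.5 -0.2 0;3.6 -2.5 -0.2 0;3.6 -2.5 -0.2 0"

```text
time: 1.25
eef_pos: [0.453, -0.2903, 0.2428]
tool_rot: [0.0, 0.991, 0.132, 0.0]
contact_force: [0.9, -0.2, -0.2]
gripper_width: 0.0519
grip_force: 0.0
```

apply_moves --targets "3.6 -2.5 -0.2 0;3.6 -2.5 -0.2 0;3.6 -2.5 -0.2 0;3.6 -2.5 -0.2 0;0 0 0 0"

```text
time: 1.75
eef_pos: [0.568, -0.1506, 0.2506]
tool_rot: [-0.002, 0.991, 0.136, 0.001]
contact_force: [-0.0, -0.2, -0.3]
gripper_width: 0.0519
grip_force: 0.0
```

```bash
python3 - <<'E'
from h import *
s=arm.sense();d=cam("wrist");save(d,"w1")
print(s["time"],s["eef_pos"],rot(s["tool_rot"]).round(3).tolist(),np.round(s["q"],2),s["gripper_width"],s["contact_force"])
def comps(lo,hi):
    n,l,st,ce=cv2.connectedComponentsWithStats(mask(d,lo,hi))
    return [(ce[i].round(1),st[i,4],onz(d,ce[i],.09).round(4)) for i in range(1,n) if st[i,4]>15]
print("green",comps((45,90,50),(85,255,255)));print("red",comps((0,110,80),(8,255,255)));print(comps((172,110,80),(180,255,255)));print("dark",comps((0,0,0),(180,255,60)))
E
```

```text
1.75 [ 0.56804342 -0.15063946  0.25059405] [[0.963, 0.27, 0.002], [0.27, -0.963, 0.003], [0.002, -0.003, -1.0]] [ 0.52  0.22 -0.39  1.56  0.08  1.37 -1.18] 0.05188057320508348 [-0.0480825  -0.18766551 -0.28265922]
green [(array([304.2,  71.5]), np.int32(429), array([ 0.6642, -0.1074,  0.09  ])), (array([422. , 112.5]), np.int32(410), array([ 0.6592, -0.2277,  0.09  ])), (array([310.8, 172.2]), np.int32(25), array([ 0.5725, -0.1388,  0.09  ])), (array([356.8, 186.8]), np.int32(25), array([ 0.5704, -0.1887,  0.09  ]))]
red [(array([38.9, 77.9]), np.int32(110), array([0.5917, 0.1399, 0.09  ])), (array([364.1,  92.3]), np.int32(431), array([ 0.6616, -0.1676,  0.09  ])), (array([10.9, 95. ]), np.int32(29), array([0.568 , 0.1673, 0.09  ])), (array([351.1, 161.9]), np.int32(36), array([ 0.5937, -0.1754,  0.09  ])), (array([ 26.6, 170.3]), np.int32(17), array([0.4945, 0.149 , 0.09  ])), (array([ 48.9, 172.9]), np.int32(18), array([0.4981, 0.1253, 0.09  ])), (array([  9.4, 174.7]), np.int32(27), array([0.4844, 0.1674, 0.09  ])), (array([317.6, 196.5]), np.int32(32), array([ 0.5494, -0.1524,  
[... 505 characters left out ...]
[0.5181, 0.1371, 0.09  ])), (array([100.4, 152.5]), np.int32(76), array([0.5345, 0.0735, 0.09  ])), (array([138.4, 179.7]), np.int32(982), array([0.5165, 0.0319, 0.09  ])), (array([333.1, 175.8]), np.int32(287), array([ 0.575 , -0.1619,  0.09  ])), (array([ 15.7, 190.4]), np.int32(52), array([0.4686, 0.1604, 0.09  ])), (array([ 82., 194.]), np.int32(29), array([0.4844, 0.089 , 0.09  ])), (array([256.2, 252. ]), np.int32(1100), array([ 0.4697, -0.1043,  0.09  ])), (array([384.7, 252.1]), np.int32(1094), array([ 0.5079, -0.2406,  0.09  ])), (array([285.7, 339.3]), np.int32(64033), array([ 0.3662, -0.1634,  0.09  ])), (array([482.7, 283.4]), np.int32(10108), array([ 0.5007, -0.3618,  0.09  ]))]
```

View pics/w1.png

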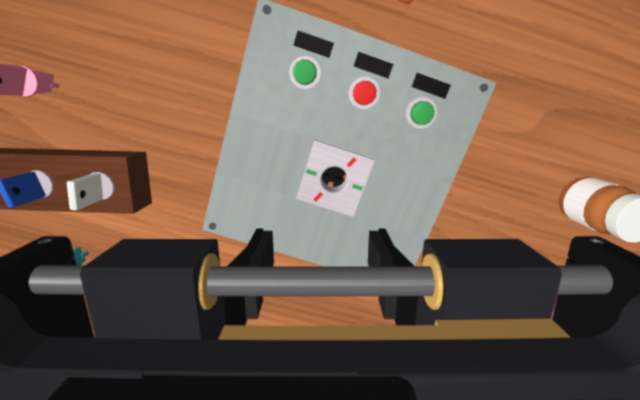

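The wrist view shows the plate with its green marks at (311,172) and (357,187) and red marks at (351,162) and (318,197). That puts the lock at (0.5715, -0.1638), with the green line at azimuth 87.6° and the red line at 152.6°. Next is the key.

apply_moves --targets "-0.2 -4.2 0 0;-0.2 -4.2 0 0;-0.2 -4.2 0 0;-0.2 -4.2 0 0;-0.2 -4.2 0 0"

```text
time: 2.3
eef_pos: [0.4994, 0.0424, 0.2506]
tool_rot: [0.0, 0.991, 0.131, 0.0]
contact_force: [1.2, 0.3, 0.3]
gripper_width: 0.0521
grip_force: 0.0
```

apply_moves --targets "-0.2 -4.2 0 0;-0.2 -4.2 0 0;-0.2 -4.2 0 0;0 0 0 -8;0 0 0 -8"

```text
time: 2.8
eef_pos: [0.4611, 0.1625, 0.2507]
tool_rot: [0.0, 0.962, 0.272, 0.0]
contact_force: [-0.8, -0.7, 0.5]
gripper_width: 0.0524
grip_force: 0.0
```

apply_moves --targets "0 0 0.5 -8;0 0 0.5 -8;0 0 0.5 -8;0 0 0.5 -8;0 0 0.5 -8"

```text
time: 3.3
eef_pos: [0.4617, 0.161, 0.2253]
tool_rot: [0.0, 0.812, 0.583, -0.0]
contact_force: [-0.0, -0.8, -0.5]
gripper_width: 0.0524
grip_force: 0.0
```

apply_moves --targets "0 0 0.5 -8;0 0 0.5 -8;0 0 0.5 -8;0 0 0.5 -8;0 0 0 0"

```text
time: 3.8
eef_pos: [0.4614, 0.1609, 0.2049]
tool_rot: [-0.0, 0.621, 0.784, -0.001]
contact_force: [-0.5, 0.7, -0.6]
gripper_width: 0.0521
grip_force: 0.0
```

```bash
python3 - <<'E'
from h import *
s=arm.sense();d=cam("wrist");save(d,"w2")
M=rot(s["tool_rot"]);print(s["time"],s["eef_pos"],M.round(3).tolist(),np.round(s["q"],2),s["gripper_width"])
for nm,lo,hi in[("blue",(105,120,50),(130,255,255)),("yel",(20,120,90),(35,255,255))]:
    m=mask(d,lo,hi);n,l,st,ce=cv2.connectedComponentsWithStats(m)
    for i in range(1,n):
        if st[i,4]>80:
            r=cv2.minAreaRect(np.argwhere(l==i)[:,::-1].astype(np.float32))
            print(nm,ce[i].round(1),st[i],r,[onz(d,p,.093).round(4).tolist() for p in cv2.boxPoints(r)])
E
```

```text
3.8 [0.46135424 0.16091838 0.20492529] [[-0.228, 0.974, -0.001], [0.974, 0.228, -0.001], [-0.001, -0.001, -1.0]] [ 0.25  0.06 -0.7   1.84  0.04  1.26 -0.22] 0.052076845676212284
blue [588.5  20.8] [577   9  24  25 309] ((588.4282836914062, 20.864612579345703), (13.156306266784668, 24.30571746826172), 48.01278305053711) [[0.6238, 0.3399, 0.093], [0.633, 0.3543, 0.093], [0.643, 0.3497, 0.093], [0.6338, 0.3351, 0.093]]
blue [554.3  52.1] [543  41  24  24 292] ((554.4276123046875, 52.02035140991211), (12.848048210144043, 23.072675704956055), 47.72631072998047) [[0.6066, 0.3121, 0.093], [0.6155, 0.3262, 0.093], [0.6253, 0.3214, 0.093], [0.6164, 0.3071, 0.093]]
blue [324.6 176.8] [308 165  35  25 594] ((324.2269287109375, 176.6653594970703), (17.54115867614746, 35.696258544921875), 74.74488067626953) [[0.4431, 0.1746, 0.093], [0.4702, 0.1894, 0.093], [0.4778, 0.1758, 0.093], [0.4503, 0.1606, 0.093]]
yel [324.7  91.9] [305  83  40  18 392] ((324.5276794433594, 91.63047790527344), (10.879151344299316, 39.30723190307617), 78.02386474609375) [[0.4279, 0.2413, 0.093], [0.4568, 0.2545, 0.093], [0.4606, 0.247, 0.093], [0.4315, 0.2336, 0.093]]
```

View pics/w2.png

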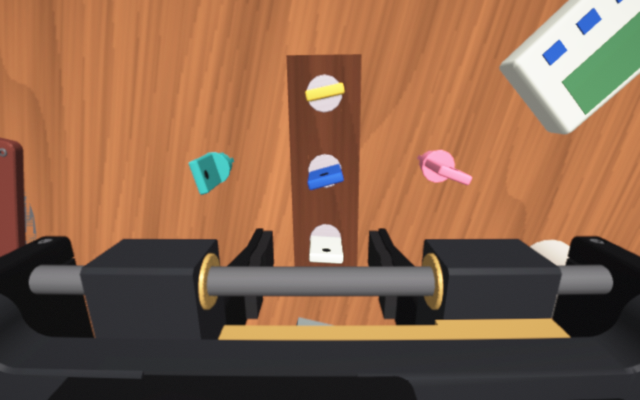

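The wrist view shows yellow at (325,92), blue at (325,177) and white at (325,248). The grips lie across the row, not along it, and blue is at azimuth about 28°. I'll turn the tool so it closes across the grip and look again.

apply_moves --targets "0.9 0.4 0 -8.4;0 0 0 -8.4;0 0 0 -8.4;0 0 0 -8.4;0 0 0 -8.4"

```text
time: 4.35
eef_pos: [0.4637, 0.1716, 0.2059]
tool_rot: [0.0, 0.299, 0.954, -0.0]
contact_force: [0.2, 1.5, -0.5]
gripper_width: 0.0522
grip_force: 0.0
```

apply_moves --targets "0 0 0.5 -8.4;0 0 0.5 -8.4;0 0 0.5 -8.4;0 0 0.5 -8.4;0 0 0.5 -8.4"

```text
time: 4.85
eef_pos: [0.4637, 0.1715, 0.1807]
tool_rot: [0.0, -0.063, 0.998, -0.0]
contact_force: [-0.8, 0.6, -0.3]
gripper_width: 0.0524
grip_force: 0.0
```

apply_moves --targets "0 0 0.5 -8.4;0 0 0.5 -8.4;0 0 0.5 -4.2;0 0 0 0"

```text
time: 5.25
eef_pos: [0.4634, 0.1714, 0.1653]
tool_rot: [-0.0, -0.242, 0.97, -0.0]
contact_force: [-0.4, -0.9, -0.5]
gripper_width: 0.0519
grip_force: 0.0
```

```bash
python3 - <<'E'
from h import *
s=arm.sense();d=cam("wrist");save(d,"w3")
M=rot(s["tool_rot"]);p=np.array(s["eef_pos"]);print(s["time"],p,np.degrees(np.arctan2(M[1,0],M[0,0])),np.round(s["q"],2))
c={"wrist":d,"scene":cam("scene"),"side":cam("side")}
A=[];B=[]
for k,dd in c.items():
    m=mask(dd,(105,120,50),(130,255,255));n,l,st,ce=cv2.connectedComponentsWithStats(m)
    for i in range(1,n):
        if st[i,4]>60:
            r=cv2.minAreaRect(np.argwhere(l==i)[:,::-1].astype(np.float32))
            x=onz(dd,ce[i],.071)
            if np.hypot(x[0]-.463,x[1]-.17)<.03:
                print(k,ce[i].round(1),st[i],x.round(4),"top z box",[(M.T@(onz(dd,q,.093)-p)).round(4).tolist()[:2] for q in cv2.boxPoints(r)])
E
```

```text
5.25 [0.46335291 0.17141605 0.16532293] -152.0407951357449 [ 0.32  0.12 -0.8   1.88  0.1   1.18  1.54]
wrist [320.8 200.6] [316 175  11  50 507] [0.4642 0.1724 0.071 ] top z box [[-0.0136, -0.0033], [0.0254, -0.0031], [0.0254, 0.0044], [-0.0136, 0.0045]]
scene [409.  180.3] [405 173   9  16  81] [0.4625 0.17   0.071 ] top z box [[-0.0318, -0.0394], [0.0113, -0.0045], [-0.0026, 0.0102], [-0.0453, -0.025]]
side [279.3 275.4] [273 267  14  18 200] [0.4644 0.1711 0.071 ] top z box [[-0.0146, -0.0013], [0.0141, -0.0093], [0.0339, 0.0417], [0.0067, 0.0493]]
```

View pics/w3.png

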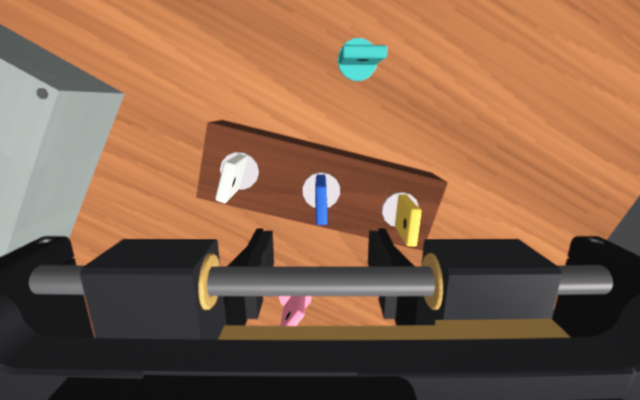

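The wrist view shows the blue grip edge-on at (321,200), in line with the tool and centred between the fingers. I'll go down and grip it.

apply_moves --targets "0.1 0 2.2 0;0 0 2.2 0;0 0 2.2 0;0 0 2.2 0;0 0 2.1 0"

```text
time: 5.9
eef_pos: [0.4628, 0.1716, 0.0561]
tool_rot: [0.0, -0.242, 0.97, -0.0]
contact_force: [0.4, -0.7, 0.5]
gripper_width: 0.0522
grip_force: 0.0
```

apply_moves --targets "0 0 0 0;0 0 0 0;0 0 0 0;0 0 0 0;0 0 0 0" --grip 1

```text
time: 6.4
eef_pos: [0.4631, 0.1718, 0.0574]
tool_rot: [0.001, -0.243, 0.97, -0.0]
contact_force: [-0.3, -0.5, -0.3]
gripper_width: 0.0204
grip_force: 0.0
```

```bash
python3 - <<'E'
from h import *
s=arm.sense();print(s["time"],s["eef_pos"],s["gripper_width"],s["grip_force"],s["contact_force"],s["torque"])
E
```

```text
6.4 [0.46307061 0.17178351 0.05737909] 0.020428865318122096 0.0 [-0.25322543 -0.48971111 -0.26472979] [ 0.13701942 -0.11372878 -0.0340393 ]
```

apply_moves --targets "0 0 0 0;0 0 0 0;0 0 0 0;0 0 0 0"

```text
time: 6.8
eef_pos: [0.4628, 0.1717, 0.0569]
tool_rot: [0.0, -0.243, 0.97, -0.0]
contact_force: [-1.5, -1.5, 6.8]
gripper_width: 0.0087
grip_force: 30.0
```

apply_moves --targets "0 0 -1.5 0;0 0 -2 0;0 0 -3 0;0 0 -3 0;0 0 -3 0"

```text
time: 7.3
eef_pos: [0.462, 0.1719, 0.1834]
tool_rot: [-0.0, -0.244, 0.97, 0.0]
contact_force: [0.6, 0.1, -1.1]
gripper_width: 0.009
grip_force: 30.0
```

apply_moves --targets "0.7 -3.9 0 0;0.7 -3.9 0 0;0.7 -3.9 0 0;0.7 -3.9 0 0;0.7 -3.9 0 0"

```text
time: 7.8
eef_pos: [0.5238, -0.0181, 0.1824]
tool_rot: [0.0, -0.244, 0.97, 0.0]
contact_force: [-0.1, 0.4, -1.4]
gripper_width: 0.009
grip_force: 30.0
```

apply_moves --targets "0.7 -3.9 0 0;0.7 -3.8 0 0;0.6 -3.8 0 0;0.6 -3.8 0 0;0 0 0 7.9"

```text
time: 8.3
eef_pos: [0.573, -0.1705, 0.1815]
tool_rot: [-0.0, -0.173, 0.985, -0.001]
contact_force: [-0.2, -0.8, -1.4]
gripper_width: 0.0088
grip_force: 30.0
```

apply_moves --targets "0 0 0 7.9;0 0 0 7.9;0 0 0 7.9;0 0 0 7.9;0 0 0 7.9"

```text
time: 8.8
eef_pos: [0.5729, -0.1635, 0.1823]
tool_rot: [-0.0, 0.17, 0.986, 0.0]
contact_force: [1.0, -0.2, -1.5]
gripper_width: 0.0088
grip_force: 30.0
```

apply_moves --targets "0 0 0 7.9;0 0 0 0;0 0 0 0"

```text
time: 9.1
eef_pos: [0.573, -0.1636, 0.182]
tool_rot: [0.0, 0.232, 0.973, 0.0]
contact_force: [0.9, 0.0, -0.9]
gripper_width: 0.0091
grip_force: 30.0
```

```bash
python3 - <<'E'
from h import *
s=arm.sense();M=rot(s["tool_rot"]);p=np.array(s["eef_pos"]);print(s["time"],p,M.round(3).tolist(),np.degrees(np.arctan2(M[1,0],M[0,0])),np.round(s["q"],2))
im=[]
for n in("scene","side","wrist"):
    d=cam(n)
    x=d["M"].T@(p-d["P"]-[0,0,.03]);K=np.array(d["intrinsics"]);u=int(K[0,2]-K[0,0]*x[0]/x[2]);v=int(K[1,2]+K[1,1]*x[1]/x[2])
    h=70 if n=="wrist" else 35;u0,v0=max(u-h,0),max(v-h,0);print(n,u,v,"crop origin",u0,v0)
    im.append(cv2.resize(d["image"][v0:v0+2*h,u0:u0+2*h],(400,400),interpolation=cv2.INTER_CUBIC)); save(d,"full_"+n)
im=np.hstack(im); save({"image":cv2.resize(im,(798,266))},"c4")
E
```

```text
9.1 [ 0.57298826 -0.1636469   0.18201686] [[-0.892, 0.452, 0.0], [0.452, 0.892, 0.0], [0.0, 0.0, -1.0]] 153.12657050034716 [ 0.55  0.28 -0.42  1.64  0.12  1.25  1.21]
scene 284 180 crop origin 249 145
side 342 177 crop origin 307 142
wrist 321 227 crop origin 251 157
```

View pics/c4.png

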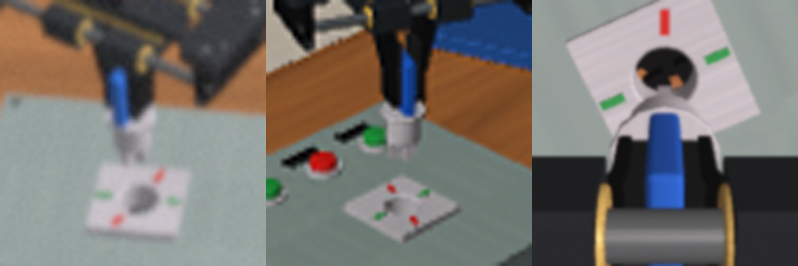

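The wrist crop shows the bore ahead, with the collar rim and the foot of the blue grip's near edge at about crop (666,113). I'll measure the key's offset in the hand and recheck the marks in the same image.

```bash
python3 - <<'E'
from h import *
s=arm.sense();M=rot(s["tool_rot"]);p=np.array(s["eef_pos"]);d=cam("wrist")
m=mask(d,(105,120,50),(130,255,255));n,l,st,ce=cv2.connectedComponentsWithStats(m)
for i in range(1,n):
    x,y,w,h,a=st[i]
    if a>80 and abs(x-321)<30:
        xs=np.argwhere(l==i); u=xs[xs[:,0]<y+4][:,1].mean()
        print("blue",st[i],"base",(M.T@(onz(d,(u,y),p[2]-.0079)-p)).round(4))
h=cv2.cvtColor(d["image"],cv2.COLOR_RGB2HSV)
print("col321",[(v,d["image"][v,321].tolist()) for v in range(196,222,1)])
def cs(lo,hi):
    n,l,st,ce=cv2.connectedComponentsWithStats(mask(d,lo,hi))
    for i in range(1,n):
        x=onz(d,ce[i],.09)
        if st[i,4]>12 and np.hypot(x[0]-.5715,x[1]+.164)<.04: print(ce[i].round(1),st[i,4],x.round(4))
cs((45,90,50),(85,255,255));cs((0,110,80),(3,255,255));cs((175,110,80),(180,255,255))
print(d["image"][230,290:352].mean(1).round().tolist())
E
```

```text
blue [310 217  22  50 969] base [ 0.0153 -0.0005  0.0079]
blue [311 296  21  15 289] base [-0.0355 -0.0002  0.0079]
col321 [(196, [25, 22, 23]), (197, [26, 24, 24]), (198, [26, 23, 23]), (199, [27, 24, 25]), (200, [26, 24, 25]), (201, [52, 48, 50]), (202, [100, 93, 97]), (203, [129, 121, 125]), (204, [140, 132, 135]), (205, [142, 133, 137]), (206, [139, 131, 134]), (207, [140, 131, 135]), (208, [142, 133, 137]), (209, [144, 136, 139]), (210, [144, 136, 139]), (211, [143, 134, 138]), (212, [152, 143, 147]), (213, [179, 168, 173]), (214, [199, 187, 193]), (215, [187, 178, 190]), (216, [122, 129, 166]), (217, [58, 83, 148]), (218, [35, 68, 142]), (219, [34, 68, 141]), (220, [33, 67, 141]), (221, [32, 66, 140])]
[348.3 185.9] 45 [ 0.5725 -0.1388  0.09  ]
[293.  210.2] 44 [ 0.5704 -0.1889  0.09  ]
[320.4 168.1] 55 [ 0.5491 -0.1524  0.09  ]
[155.0, 155.0, 149.0, 141.0, 141.0, 143.0, 82.0, 30.0, 17.0, 18.0, 17.0, 17.0, 30.0, 71.0, 118.0, 131.0, 132.0, 131.0, 132.0, 130.0, 127.0, 113.0, 75.0, 58.0, 66.0, 73.0, 75.0, 77.0, 77.0, 78.0, 79.0, 79.0, 80.0, 82.0, 84.0, 85.0, 91.0, 97.0, 101.0, 111.0, 126.0, 132.0, 132.0, 131.0, 130.0, 131.0, 135.0, 124.0, 65.0, 22.0, 17.0, 17.0, 18.0, 21.0, 43.0, 111.0, 178.0, 186.0, 165.0, 156.0, 155.0, 154.0]
```

apply_moves --targets "0.2 -0.06 0.5 0;0 0 1.5 0;0 0 1.5 0;0 0 1.5 0;0 0 0.2 0"

```text
time: 9.8
eef_pos: [0.5697, -0.1632, 0.1265]
tool_rot: [-0.002, 0.234, 0.972, 0.0]
contact_force: [-1.0, -0.5, -2.1]
gripper_width: 0.0086
grip_force: 30.0
```

apply_moves --targets "0 0 0.2 0;0 0 0.2 0;0 0 0.2 0;0 0 0.2 0;0 0 0 0"

```text
time: 10.3
eef_pos: [0.5713, -0.1636, 0.1217]
tool_rot: [0.0, 0.235, 0.972, 0.0]
contact_force: [1.4, -0.7, -2.1]
gripper_width: 0.0085
grip_force: 30.0
```

apply_moves --targets "0 0 0.2 0;0 0 0.2 0;0 0 0.1 0;0 0 0.1 0;0 0 0 0"

```text
time: 10.8
eef_pos: [0.5713, -0.1635, 0.1156]
tool_rot: [0.0, 0.235, 0.972, 0.0]
contact_force: [2.2, -1.0, -1.3]
gripper_width: 0.0089
grip_force: 30.0
```

apply_moves --targets "0 0 0.1 0;0 0 0.1 0;0 0 0 0"

```text
time: 11.1
eef_pos: [0.5713, -0.1635, 0.1138]
tool_rot: [0.0, 0.235, 0.972, 0.0]
contact_force: [3.1, -1.1, 1.6]
gripper_width: 0.0085
grip_force: 30.0
```

apply_moves --targets "0 0 0.1 0;0 0 0 0;0 0 0 0"

```text
time: 11.4
eef_pos: [0.5713, -0.1636, 0.1128]
tool_rot: [0.0, 0.235, 0.972, 0.0]
contact_force: [2.9, -0.3, 3.0]
gripper_width: 0.0089
grip_force: 30.0
```

Contact with the rotor, pressing about 4 N. I'll start the search sweep.

apply_moves --targets "-0.03 0 0 -4;0 0 0 -4;0 0 0 -4;0 0 0 -4;0 0 0 0"

```text
time: 11.9
eef_pos: [0.5713, -0.1635, 0.1125]
tool_rot: [-0.0, 0.096, 0.995, 0.0]
contact_force: [2.6, -0.2, 2.6]
gripper_width: 0.009
grip_force: 30.0
```

apply_moves --targets "0 0 0 -4;0 0 0 -4;0 0 0 -4;0 0 0 0"

```text
time: 12.3
eef_pos: [0.5713, -0.1633, 0.1124]
tool_rot: [-0.0, -0.007, 1.0, 0.0]
contact_force: [4.0, 0.6, -0.1]
gripper_width: 0.0088
grip_force: 30.0
```

apply_moves --targets "0 0 0 -4;0 0 0 -4;0 0 0 -4;0 0 0 0"

```text
time: 12.7
eef_pos: [0.5712, -0.1636, 0.1123]
tool_rot: [-0.0, -0.111, 0.994, 0.0]
contact_force: [4.0, 0.2, -0.4]
gripper_width: 0.0088
grip_force: 30.0
```

The push vanished, so the bit appears to have caught. I'll go down carefully.

apply_moves --targets "0 0 0.1 0;0 0 0.1 0;0 0 0 0"

```text
time: 13.0
eef_pos: [0.5713, -0.1637, 0.1105]
tool_rot: [0.0, -0.111, 0.994, -0.0]
contact_force: [4.0, 0.9, 1.2]
gripper_width: 0.0086
grip_force: 30.0
```

apply_moves --targets "0 0 0.15 0;0 0 0.15 0;0 0 0 0"

```text
time: 13.3
eef_pos: [0.5713, -0.1637, 0.1075]
tool_rot: [0.0, -0.112, 0.994, -0.0]
contact_force: [2.9, -0.9, 1.9]
gripper_width: 0.009
grip_force: 30.0
```

apply_moves --targets "0 0 0.15 0;0 0 0.1 0;0 0 0 0"

```text
time: 13.6
eef_pos: [0.5714, -0.1637, 0.105]
tool_rot: [0.0, -0.112, 0.994, 0.0]
contact_force: [3.8, 0.2, 3.3]
gripper_width: 0.0085
grip_force: 30.0
```

apply_moves --targets "0 0 0.15 0;0 0 0.1 0;0 0 0 0"

```text
time: 13.9
eef_pos: [0.5713, -0.1637, 0.1025]
tool_rot: [0.0, -0.112, 0.994, 0.0]
contact_force: [3.5, -0.1, 2.5]
gripper_width: 0.0085
grip_force: 30.0
```

apply_moves --targets "0 0 0.05 0;0 0 0.05 0;0 0 0 0"

```text
time: 14.2
eef_pos: [0.5714, -0.1637, 0.102]
tool_rot: [0.0, -0.112, 0.994, -0.0]
contact_force: [3.3, 0.3, 7.1]
gripper_width: 0.0087
grip_force: 30.0
```

Home: it stops at z = 0.102 with a light push. Now I'll turn it to green, +105°.

apply_moves --targets "0 0 0 7;0 0 0 7;0 0 0 7;0 0 0 7;0 0 0 7"

```text
time: 14.7
eef_pos: [0.5715, -0.1639, 0.1019]
tool_rot: [0.0, 0.194, 0.981, -0.0]
contact_force: [3.3, -0.4, 5.2]
gripper_width: 0.0089
grip_force: 30.0
```

apply_moves --targets "0 0 0 7;0 0 0 7;0 0 0 7;0 0 0 7;0 0 0 7"

```text
time: 15.2
eef_pos: [0.5715, -0.1637, 0.1019]
tool_rot: [0.0, 0.48, 0.877, 0.0]
contact_force: [4.1, -1.0, 4.9]
gripper_width: 0.0086
grip_force: 30.0
```

apply_moves --targets "0 0 0 7;0 0 0 7;0 0 0 7;0 0 0 7;0 0 0 7"

```text
time: 15.7
eef_pos: [0.5717, -0.1636, 0.102]
tool_rot: [0.0, 0.722, 0.692, 0.0]
contact_force: [4.2, -0.4, 4.4]
gripper_width: 0.0088
grip_force: 30.0
```

```bash
python3 - <<'E'
from h import *
s=arm.sense();M=rot(s["tool_rot"]);p=np.array(s["eef_pos"]);print(s["time"],p,np.degrees(np.arctan2(M[1,0],M[0,0])),s["contact_force"],s["torque"])
im=[]
for n in("scene","side","wrist"):
    d=cam(n);x=d["M"].T@(p-d["P"]);K=np.array(d["intrinsics"]);u=int(K[0,2]-K[0,0]*x[0]/x[2]);v=int(K[1,2]+K[1,1]*x[1]/x[2])
    h=70 if n=="wrist" else 35
    im.append(cv2.resize(d["image"][v-h:v+h,u-h:u+h],(266,266),interpolation=cv2.INTER_CUBIC))
save({"image":np.hstack(im)},"c5")
E
```

```text
15.7 [ 0.57168288 -0.16360353  0.10195278] 87.60511819800995 [ 4.17150218 -0.42535479  4.44332901] [ 0.0068063  -1.16016984  0.15214035]
```

View pics/c5.png

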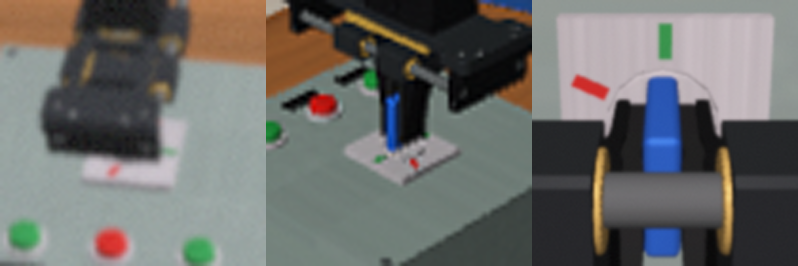

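The crops show the collar flat on the plate and the grip in line with the green mark at wrist crop (665,42). I'll release and lift away.

apply_moves --targets "0 0 0 0;0 0 0 0;0 0 0 0;0 0 0 0;0 0 0 0" --grip -0.2

```text
time: 16.35
eef_pos: [0.5709, -0.1637, 0.1012]
tool_rot: [-0.0, 0.72, 0.694, -0.0]
contact_force: [-0.3, -0.5, 0.4]
gripper_width: 0.0409
grip_force: 0.0
```

apply_moves --targets "0 0 0 0;0 0 -1 0;0 0 -3 0;0 0 -4 0;0 0 -4 0"

```text
time: 16.85
eef_pos: [0.5709, -0.1635, 0.2235]
tool_rot: [-0.0, 0.72, 0.694, -0.0]
contact_force: [0.5, -0.7, 0.6]
gripper_width: 0.0523
grip_force: 0.0
```

apply_moves --targets "0 0 -2 0;0 0 0 0;0 0 0 0;0 0 0 0"

```text
time: 17.25
eef_pos: [0.5707, -0.1635, 0.2406]
tool_rot: [-0.001, 0.72, 0.694, -0.0]
contact_force: [-0.5, 0.4, -0.1]
gripper_width: 0.0524
grip_force: 0.0
```

```bash
python3 - <<'E'
from h import *
s=arm.sense();print(s["time"],s["eef_pos"],s["gripper_width"],s["contact_force"])
d=cam("wrist");save({"image":cv2.resize(d["image"][100:260,220:420],None,fx=2.5,fy=2.5)},"w6")
E
```

```text
17.25 [ 0.57065952 -0.16354016  0.24060115] 0.05244564089423814 [-0.49854715  0.36955533 -0.06570625]
```

View pics/w6.png

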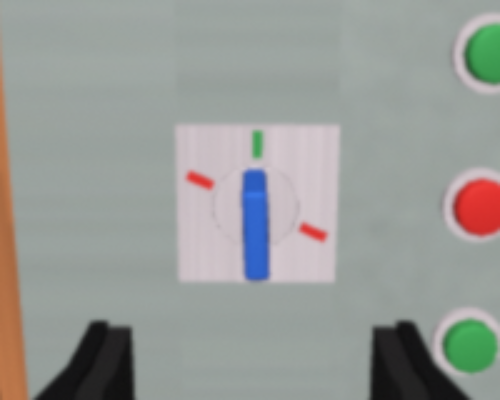

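The key stands in the switch with its grip at crop (256,220), in line with the green mark at (257,144), and the gripper is clear.

```bash
python3 -c "
from cell import arm
print(arm.finish_job())"
```

```text
the job is handed in; nothing more can be done
None
```

The blue key is fully home in the switch, turned to the green marks and released; the job is handed in at about 17 s, but no verdict was shown.

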